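# Fetch the grinding ball from its curved drying track

## Robot

A 7-joint arm with a two-finger parallel gripper is mounted at the origin on the work surface. World frame = base frame: x ahead of the robot, y to its left, z up, the work surface at z = 0. Lengths are in m, angles in rad, forces in N, time in s.
With the tool pointing down it reaches from about 0.4 to 0.875 m from the base axis. Payload 19.3 kg.
Tool frame: the origin (TCP) lies at the very end of the fingers, on their centre line; the grasp point (between the pads) lies 19 mm behind it; z points along the fingers, y is the line along which they close (so a half turn about z gives the same grasp; the last joint's range is limited). The gripper opens to 85 mm and grips with 20 to 120 N. Pads are 22 mm wide; open, the fingers measure 114 mm over their backs; the gripper's body (76 mm by 85 mm) begins 54 mm behind the grasp point. The pads swing forward as they close: fully open they stand 13 mm farther back than shut.
Start: joints at [1.22, 0.521, -0.036, 1.599, 0.021, 1.021, -0.113], TCP at [0.173, -0.601, 0.231] pointing down, gripper open.
Joint ranges: [-2.91, 2.91], [-0.3, 2.13], [-1.5, 1.42], [0.17, 2.43], [-1.26, 4.41], [0.16, 1.93], [-2.52, 2.52]. Speed limits (rad/s): [1.89, 1.89, 2.39, 2.39, 3.01, 3.01, 3.01].

## Interface

Orientations are given as [roll, pitch, yaw] about the fixed x, y, z axes, in that order (R = Rz(yaw) Ry(pitch) Rx(roll)).
In Python, from workcell import bot gives the robot as it stands. The module is installed in compiled form; this text tells all that it offers.
- The arm moves only by the tool apply_moves, never from a script. Its arguments are lists of equal length, an entry for each row: "claw": the finger opening in m, from 0 to 0.0854; "xyz": the shift along the tool's x, y, z in m, a list of three; "twist": the turn, a rotation vector about the tool's x, y, z in rad, a list of three. A call has 1 to 20 rows; each row shifts and turns the commanded pose from where the row before left it, along the tool's axes as they then stand; what a row does not reach is not made up. A row lasts 1/10 s, in which the tool goes at most 50 mm and 8.59 degrees, less where a joint would pass 70% of its speed; a pose out of reach is approached as far as the arm can. A call with a gripper value outside its range is refused whole. The fingers move at their own pace and stop on an object; "force" is the grip in N (left out, the last holds). Time passes only in rows, so rows that do not move let the fingers close. It gives the time, the measured TCP pose, the force, the opening and the grip force at its end, in the units of the state.
- bot.observe(): the state, without advancing time (a new reading comes with each control period).
- bot.grab_frame(name): name is "side" or "top"; returns a dict with "img" (384x512x3 uint8, red, green, blue), "vfov" (degrees; the focal length in pixels is half the picture's height over the tangent of half this angle, whatever the lens; pixels are square), "cx", "cy" (the principal point, pixels), "view" (4x4, takes a point from world to camera coordinates). Camera axes: x right, y up, looking along -z (the intrinsics and any distortion apply to the point x, -y, -z); pixel columns grow to the right and rows downward; lengths in m; the calibration is good to about 2 mm. A picture is of the moment at which its call begins. There is no depth.
- bot.job_done(): hands the job in; it is judged then, once.
Trained networks look in the newest picture that a camera, given by its name, has taken for a name from the list of things; names that differ only in an ending like _2 or _b are one class to them, and where a whole thing is asked for, a point or a joint stands for the part that bears it (a point fixed in the world has none). Each returns a list of dicts, best first, with "score" (0 to 1); they miss things now and then, are a little off and sometimes report something else, mostly with a low value. They report only what shows in the picture. A call takes as long as a camera call.
- bot.find_in(camera, query): "position" ([x, y, z] in m, in world coordinates, good to about 4 mm: the middle of the surface that is visible of it).
The state is a dict: "clock": time; "qpos": joint angles; "qd": joint speeds; "joint_efforts": joint torques, N m; "position": TCP position; "tool_rot": TCP orientation; "force": force on the tool from outside, world axes, zero at the start; "moment": the same for the moment, N m; "grip_width": finger opening in m; "finger_force": force on a finger pad.
Only numpy, scipy, OpenCV 4.12 (cv2) and the standard library are available. Lean on these libraries where they do the work, as an engineer would, in place of code of your own. Each camera call takes 0.05 s, during which the arm holds its last target. There are 200 camera calls.

## Task

The white porcelain grinding ball is drying in the curved aluminium track. Push it along the track, round the bend, until it settles in the round hole at the open exit, then lift it out there and put it in the widest and lowest of the three stoneware pots, without dropping it from a height. Leave the pot standing upright with the ball at rest in it.

Things in the scene. Friction and masses are not known exactly. Their poses are not given: they have to be found in the camera images.
- ball_center (a point): Centre of the white porcelain ball, diameter 52 mm, about 180 g, smooth and slippery, rolls easily when pushed at about mid-height (pushed near its top it may bind). It starts at rest somewhere in the straight part of the track, on the track's floor (centre 38 mm above the table).
- track: Aluminium ball track fixed on a plywood board. Origin on the table under the centre line, where the straight ends and the bend begins; x: direction of travel in the straight, y: left, z up. Centre line: straight from x = -160 mm (end wall) to 0, then a quarter circle of radius 130 mm about (0, 130) mm to (130, 130) mm, where the walls end; then along +y, an open wooden landing 64 mm wide.
- track_slot (a point): Point on the track's floor (12 mm above the table), on the centre line at the track's origin. Channel 57 mm wide inside, walls 4 mm thick with lips folded inward 44 to 47 mm above the floor: seen from above a slot 46 mm wide is left. The ball cannot be lifted out through it; closed fingers fit down through it behind the ball to push. Axes as the track's.
- track_exit (a point): Centre of a round hole 30 mm wide in the landing at the exit gap, at floor height (12 mm above the table), at (130, 175) mm in the track's frame, axes as the track's. The ball settles in it by itself, its centre 21 mm above this point, and can be gripped there along the track's x: those sides are free. A stop plate 30 mm wide, 45 mm high stands 34 mm beyond (+y).
- pot_in (a point): Centre of the inner floor, 7 mm above the table, of the target pot: the widest and lowest of three plain tan stoneware pots, open, round, 142 mm across, 55 mm high, about 126 mm wide inside, 700 g, loose; z up. The other two (96 mm across, 85 mm high; 74 mm across, 65 mm high) are bystanders; the three swap places.

How it is judged:
By the outcome, as a careful person would: the job done as asked, in the order asked, and still so for the second after the job is handed in, with the robot touching nothing.
It also fails if it takes over 64 s, if anything falls off the work surface, if the arm or the gripper's body presses on something with over 40 N, if the wrist force passes 120 N, or if a joint passes its speed limit or range.

## Working session

There is one attempt and no reset: what is moved stays moved. The work goes in short steps, Python scripts to look and compute and a tool call to move; the robot and the scene stay as the last step left them, time stands still between calls to the robot, and variables do not carry over. Pictures are saved under pics/ and viewed, at most 10 in all, crops included, and the job is handed in when it is done.

Besides the shell and the picture viewer there is one more tool, called in YAML: its name, and indented under it one key for each argument. apply_moves: Moves the arm, as the interface text tells. Its arguments: {"type":"object","properties":{"claw":{"type":"array"},"xyz":{"type":"array"},"twist":{"type":"array"},"force":{"type":"number"}},"required":["claw","xyz","twist"]}

```bash
mkdir -p pics
python3 - <<'E'
from workcell import bot
import cv2,numpy as np
s=bot.observe(); print({k:np.round(v,3).tolist() for k,v in s.items()})
for n in("top","side"):
    f=bot.grab_frame(n); cv2.imwrite(f"pics/{n}0.png",f["img"][:,:,::-1]); print(n,f["vfov"],f["cx"],f["cy"],np.round(f["view"],4).tolist(),[k for k in f])
    for q in("ball_center","track","track_slot","track_exit","pot_in"):
        print(q,[(np.round(d["position"],3).tolist(),round(d["score"],2)) for d in bot.find_in(n,q)[:4]])
E
```

```text
{'clock': 0.0, 'qpos': [1.22, 0.522, -0.036, 1.6, 0.021, 1.021, -0.113], 'qd': [-0.0, 0.0, 0.0, -0.002, 0.001, 0.0, -0.001], 'joint_efforts': [-0.001, -92.711, 1.98, -36.993, 0.018, 0.008, -0.0], 'position': [0.173, -0.6, 0.231], 'tool_rot': [-3.14, 0.0, 0.281], 'force': [0.157, -1.026, 1.172], 'moment': [-0.005, -0.028, 0.006], 'finger_force': 0.0, 'grip_width': 0.085}
top 52.16541706175851 253.92371236101368 188.14761144917676 [[0.0262, -0.9992, -0.0296, 0.0169], [0.9874, 0.0213, 0.1569, -0.5437], [-0.1561, -0.0333, 0.9872, -0.7712], [0.0, 0.0, 0.0, 1.0]] ['img', 'vfov', 'cx', 'cy', 'view']
ball_center [([0.426, -0.274, 0.057], 0.58)]
track [([0.479, -0.224, 0.012], 0.8)]
track_slot [([0.476, -0.23, 0.013], 0.72)]
track_exit [([0.478, -0.229, 0.015], 0.94)]
pot_in [([0.634, 0.126, 0.005], 0.63)]
side 45.82957026332164 255.34366390273402 193.85296367708688 [[-0.7118, -0.7022, 0.0173, 0.3821], [0.5208, -0.511, 0.6839, -0.322], [-0.4713, 0.4958, 0.7294, -0.812], [0.0, 0.0, 0.0, 1.0]] ['img', 'vfov', 'cx', 'cy', 'view']
ball_center [([0.421, -0.267, 0.059], 0.47)]
track []
track_slot [([0.469, -0.209, 0.014], 0.75)]
track_exit [([0.47, -0.211, 0.011], 0.61)]
pot_in [([0.637, 0.113, 0.019], 0.8)]
```

View pics/top0.png

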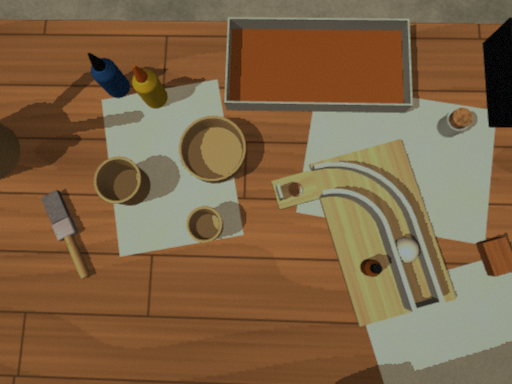

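View pics/side0.png

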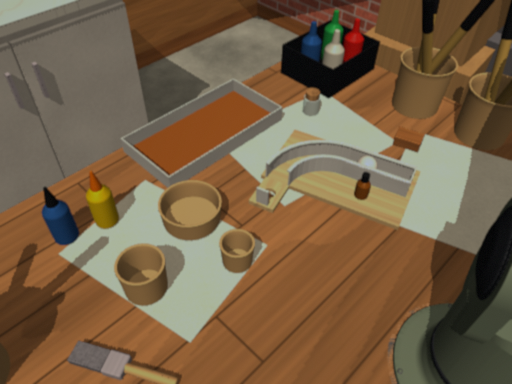

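The top picture shows the ball at about (407,249), the end wall at (427,302), the exit hole at (295,190), the widest pot at (213,149), and a small brown bottle inside the bend at (372,267). The side picture agrees. I'll zoom in to get the track's pose.

Run:
```python
import cv2
i=cv2.imread("pics/top0.png")[130:330,265:465]
i=cv2.resize(i,(600,600),interpolation=cv2.INTER_CUBIC)
cv2.imwrite("pics/crop0.png",i)
```

```text
(no output)
```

View pics/crop0.png

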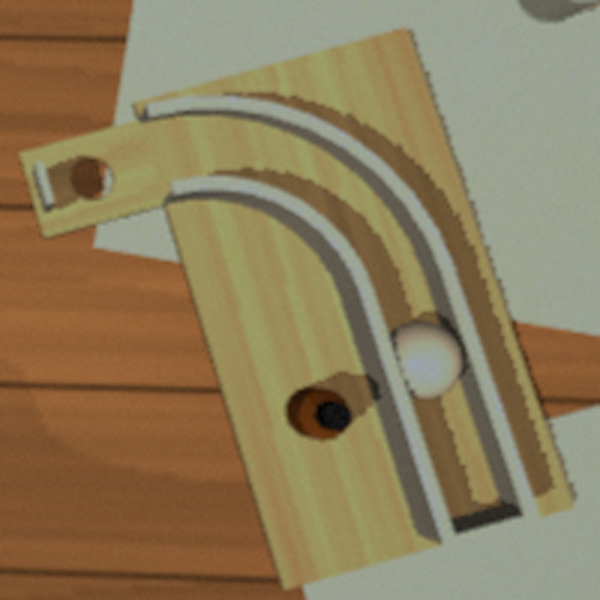

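```bash
cat > h.py <<'E'
import numpy as np,cv2
from workcell import bot
def proj(P,f):
    c=np.c_[P,np.ones(len(P))]@np.array(f["view"]).T; F=192/np.tan(np.radians(f["vfov"]/2))
    return np.c_[f["cx"]+F*c[:,0]/-c[:,2], f["cy"]-F*c[:,1]/-c[:,2]]
def ray(u,v,z,f):
    F=192/np.tan(np.radians(f["vfov"]/2)); V=np.array(f["view"]); R=V[:3,:3]
    d=R.T@np.array([(u-f["cx"])/F,-(v-f["cy"])/F,-1]); o=-R.T@V[:3,3]
    return o+d*(z-o[2])/d[2]
def T(p,L):
    L=np.atleast_2d(L); c,s=np.cos(p[2]),np.sin(p[2])
    return np.c_[p[0]+c*L[:,0]-s*L[:,1],p[1]+s*L[:,0]+c*L[:,1],L[:,2]]
E
cat > fit.py <<'E'
from h import *; from scipy.optimize import least_squares
f=bot.grab_frame("top")
C=[(92,177,130,175,12),(146,106,157,130,59),(171,187,102,130,59),(447,536,-162,28,59),(529,516,-162,-28,59)]
uv=np.array([[a/3+265-.33,b/3+130-.33] for a,b,*_ in C]); L=np.array([c[2:] for c in C])/1000
r=least_squares(lambda p:(proj(T(p,L),f)-uv).ravel(),[.5,-.27,.2]); print(r.x,r.fun.reshape(-1,2).round(2).tolist())
p=r.x; im=f["img"][:,:,::-1].copy(); im=cv2.resize(im[130:330,265:465],(600,600))
a=np.linspace(0,np.pi/2,30)
for R in(23,32.5,-23,-32.5):
    l=np.r_[[[-.16,R/1000,.059]],np.c_[(.13-R/1000)*np.sin(a),.13-(.13-R/1000)*np.cos(a),0*a+.059]]
    q=(proj(T(p,l),f)-[265,130])*3; cv2.polylines(im,[q.round().astype(int)],False,(0,0,255))
q=(proj(T(p,[[.13+.015*np.cos(t),.175+.015*np.sin(t),.012] for t in a*4]),f)-[265,130])*3; cv2.polylines(im,[q.round().astype(int)],True,(255,0,0))
cv2.imwrite("pics/fit.png",im)
u=(428/3+265,361/3+130); b=ray(*u,.038,f); d=T([0,0,-p[2]],[b-[p[0],p[1],0]]); print("ball",b,"in track",d)
print("exit",T(p,[.13,.175,.033]),"start",T(p,[[-.16,0,.04]]))
g=bot.grab_frame("side")
for n,F,u in(("top",f,(213,149)),("side",g,(190,207))): print(n,ray(*u,.055 if n=="top" else .03,F))
print("bottle",ray(265+310/3,130+420/3,.012,f),T([0,0,-p[2]],[ray(265+310/3,130+420/3,.012,f)-[p[0],p[1],0]]))
E
python3 fit.py
```

```text
[ 0.47626294 -0.26220612  0.29408245] [[-0.5, -0.5], [0.66, 1.15], [0.19, -0.22], [-0.48, 0.41], [0.14, -0.8]]
ball [ 0.42383485 -0.2831464   0.038     ] in track [[-0.05624706 -0.00484438  0.038     ]]
exit [[ 0.54995603 -0.0570371   0.033     ]] start [[ 0.32313198 -0.30858401  0.04      ]]
top [0.62210924 0.11702413 0.055     ]
side [0.63358064 0.11414154 0.03      ]
bottle [ 0.38171481 -0.21043594  0.012     ] [[-0.07548284  0.0769535   0.012     ]]
```

View pics/fit.png

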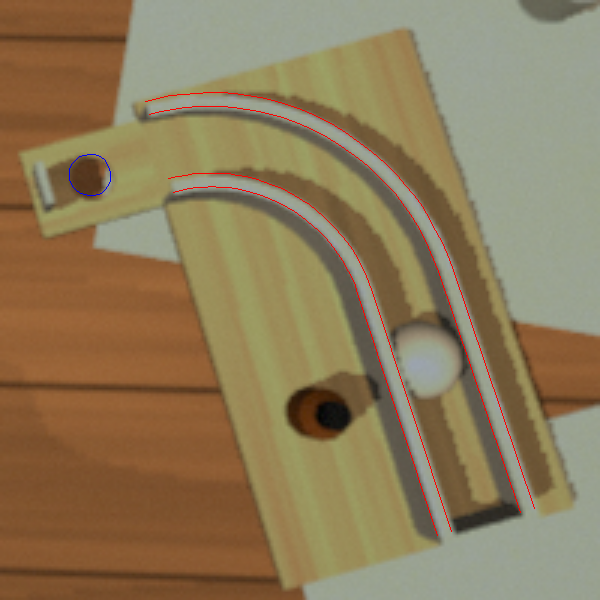

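The fit projects within about 1 px, and the ball sits at track x = −56 mm with y ≈ 0, which is consistent. Next I close the fingers and move above the slot behind the ball, at track x = −115 mm.

apply_moves:
  claw: [0, 0, 0, 0, 0, 0, 0, 0, 0, 0, 0, 0, 0, 0]
  xyz:
    - [0.027, -0.024, 0]
    - [0.027, -0.024, 0]
    - [0.027, -0.024, 0]
    - [0.027, -0.024, 0]
    - [0.027, -0.024, 0]
    - [0.027, -0.024, 0]
    - [0.027, -0.024, 0]
    - [0.027, -0.024, 0]
    - [0.027, -0.024, 0]
    - [0.027, -0.024, 0]
    - [0, 0, 0.04]
    - [0, 0, 0.04]
    - [0, 0, 0.04]
    - [0, 0, 0]
  twist:
    - [0, 0, -0.013]
    - [0, 0, 0]
    - [0, 0, 0]
    - [0, 0, 0]
    - [0, 0, 0]
    - [0, 0, 0]
    - [0, 0, 0]
    - [0, 0, 0]
    - [0, 0, 0]
    - [0, 0, 0]
    - [0, 0, 0]
    - [0, 0, 0]
    - [0, 0, 0]
    - [0, 0, 0]
  force: 40

```text
clock: 2.1
position: [0.3607, -0.2914, 0.108]
tool_rot: [-3.136, 0.004, 0.294]
force: [0.2, 0.3, 0.7]
grip_width: 0.0003
finger_force: 0.0
```

apply_moves:
  claw: [0, 0, 0, 0, 0, 0]
  xyz:
    - [0.004, 0.0055, 0.0]
    - [0, 0, 0.02]
    - [0, 0, 0.02]
    - [0, 0, 0.024]
    - [0, 0, 0.024]
    - [0, 0, 0]
  twist:
    - [0, 0, 0]
    - [0, 0, 0]
    - [0, 0, 0]
    - [0, 0, 0]
    - [0, 0, 0]
    - [0, 0, 0]

```text
clock: 2.7
position: [0.3685, -0.2974, 0.0233]
tool_rot: [-3.141, 0.0, 0.294]
force: [-0.1, 0.2, -0.2]
grip_width: -0.0001
finger_force: 0.0
```

```bash
cat > st.py <<'E'
from h import *
p=[.4763,-.2622,.2941]; s=bot.observe(); q=np.array(s["position"])
print("clk",s["clock"],"pos",q.round(4),"track",T([0,0,-p[2]],[q-[p[0],p[1],0]]).round(4),"yaw-track",np.round(s["tool_rot"][2]-p[2],3),"F",np.round(s["force"],1),"q",np.round(s["qpos"],2),"grip",s["grip_width"],s["finger_force"])
E
python3 st.py
python3 - <<'E'
from h import *
for n in("side","top"):
    f=bot.grab_frame(n)["img"][:,:,::-1]; c=f[90:290,230:480] if n=="side" else f[130:330,265:465]
    cv2.imwrite(f"pics/{n}1.png",cv2.resize(c,None,fx=3,fy=3))
E
```

```text
clk 2.7 pos [ 0.3685 -0.2974  0.0233] track [[-0.1134 -0.0024  0.0233]] yaw-track -0.0 F [-0.1  0.2 -0.2] q [ 0.63  0.64 -0.1   2.12  0.17  0.38 -0.88] grip -7.852004312339304e-05 0.0
```

View pics/side1.png

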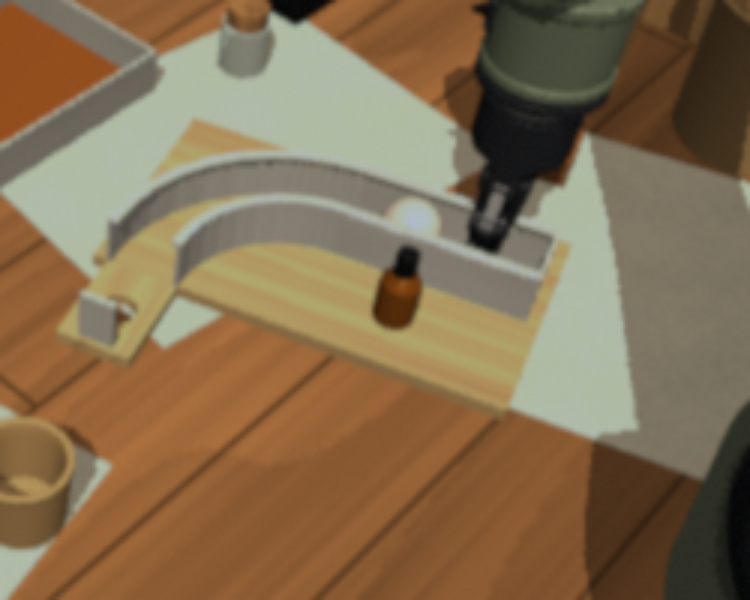

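The side crop shows the closed fingers down in the slot at (487,240), behind the ball at (413,215). There is no contact force, so I push along the straight.

apply_moves:
  claw: [0, 0, 0, 0, 0, 0, 0, 0, 0, 0, 0, 0, 0, 0, 0, 0, 0, 0, 0]
  xyz:
    - [0.004, -0.002, 0]
    - [0.004, 0, 0]
    - [0.004, 0, 0]
    - [0.004, 0, 0]
    - [0.004, 0, 0]
    - [0.004, 0, 0]
    - [0.004, 0, 0]
    - [0.006, 0, 0]
    - [0.007, 0, 0]
    - [0.007, 0, 0]
    - [0.007, 0, 0]
    - [0.007, 0, 0]
    - [0.007, 0, 0]
    - [0.007, 0, 0]
    - [0.007, 0, 0]
    - [0.007, 0, 0]
    - [0.007, 0, 0]
    - [0.007, 0, 0]
    - [0.007, 0, 0]
  twist:
    - [0, 0, 0]
    - [0, 0, 0]
    - [0, 0, 0]
    - [0, 0, 0]
    - [0, 0, 0]
    - [0, 0, 0]
    - [0, 0, 0]
    - [0, 0, 0]
    - [0, 0, 0]
    - [0, 0, 0]
    - [0, 0, 0]
    - [0, 0, 0]
    - [0, 0, 0]
    - [0, 0, 0]
    - [0, 0, 0]
    - [0, 0, 0]
    - [0, 0, 0]
    - [0, 0, 0]
    - [0, 0, 0]

```text
clock: 4.7
position: [0.4741, -0.2627, 0.0233]
tool_rot: [-3.142, 0.0, 0.294]
force: [0.3, -0.8, 0.5]
grip_width: 0.0001
finger_force: 0.0
```

```bash
python3 st.py
```

```text
clk 4.7 pos [ 0.4741 -0.2627  0.0233] track [[-0.0022  0.0001  0.0233]] yaw-track -0.0 F [ 0.3 -0.8  0.5] q [ 0.47  0.7  -0.1   1.95  0.13  0.49 -1.  ] grip 8.107654179814558e-05 0.0
```

apply_moves:
  claw: [0, 0, 0, 0, 0, 0, 0, 0, 0, 0, 0, 0, 0, 0, 0]
  xyz:
    - [0.0088, -0.0002, 0]
    - [0.0068, -0.0002, 0]
    - [0.0068, -0.0002, 0]
    - [0.0068, -0.0002, 0]
    - [0.0068, -0.0002, 0]
    - [0.0068, -0.0002, 0]
    - [0.0068, -0.0002, 0]
    - [0.0068, -0.0002, 0]
    - [0.0068, -0.0002, 0]
    - [0.0068, -0.0002, 0]
    - [0.0068, -0.0002, 0]
    - [0.0068, -0.0002, 0]
    - [0.0068, -0.0002, 0]
    - [0.0068, -0.0002, 0]
    - [0.0068, -0.0002, 0]
  twist:
    - [0, 0, -0.0524]
    - [0, 0, -0.0524]
    - [0, 0, -0.0524]
    - [0, 0, -0.0524]
    - [0, 0, -0.0524]
    - [0, 0, -0.0524]
    - [0, 0, -0.0524]
    - [0, 0, -0.0524]
    - [0, 0, -0.0524]
    - [0, 0, -0.0524]
    - [0, 0, -0.0524]
    - [0, 0, -0.0524]
    - [0, 0, -0.0524]
    - [0, 0, -0.0524]
    - [0, 0, -0.0524]

```text
clock: 6.2
position: [0.5525, -0.1986, 0.0233]
tool_rot: [-3.142, 0.0, 1.084]
force: [1.2, -0.2, -0.6]
grip_width: -0.0003
finger_force: 0.0
```

```bash
python3 st.py
python3 - <<'E'
from h import *
for n in("top","side"):
    f=bot.grab_frame(n); print([(np.round(d["position"],3).tolist(),round(d["score"],2)) for d in bot.find_in(n,"ball_center")[:2]])
f=f["img"][:,:,::-1]; cv2.imwrite("pics/side2.png",cv2.resize(f[90:290,230:480],None,fx=3,fy=3))
E
```

```text
clk 6.2 pos [ 0.5525 -0.1986  0.0233] track [[0.0914 0.0388 0.0233]] yaw-track 0.79 F [ 1.2 -0.2 -0.6] q [ 0.45  0.76 -0.29  1.82  0.35  0.61 -0.55] grip -0.00032897691422148983 0.0
[([0.563, -0.162, 0.057], 0.57)]
[([0.564, -0.145, 0.059], 0.82)]
```

View pics/side2.png

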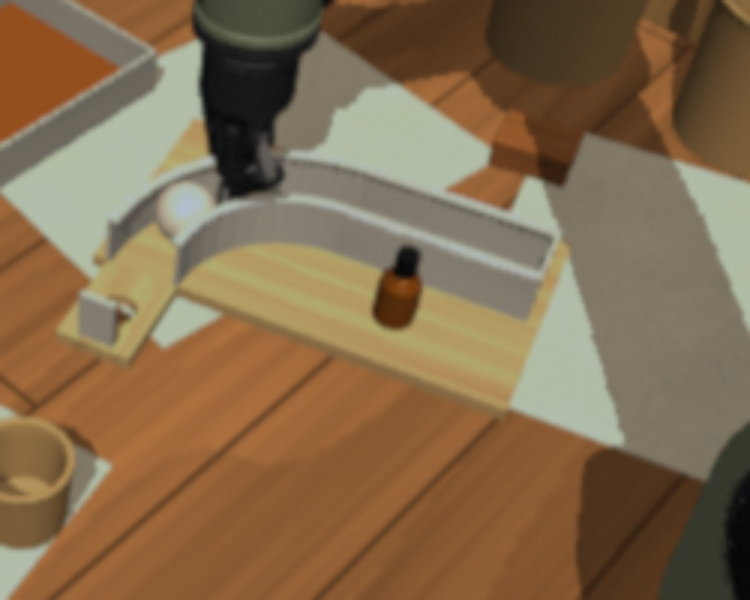

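The side crop shows the ball at (187,208), just ahead of the fingers. I push it through the second half of the bend and out to the hole.

apply_moves:
  claw: [0, 0, 0, 0, 0, 0, 0, 0, 0, 0, 0, 0, 0, 0, 0, 0, 0, 0]
  xyz:
    - [0.0068, -0.0002, 0]
    - [0.0068, -0.0002, 0]
    - [0.0068, -0.0002, 0]
    - [0.0068, -0.0002, 0]
    - [0.0068, -0.0002, 0]
    - [0.0068, -0.0002, 0]
    - [0.0068, -0.0002, 0]
    - [0.0068, -0.0002, 0]
    - [0.0068, -0.0002, 0]
    - [0.0068, -0.0002, 0]
    - [0.0068, -0.0002, 0]
    - [0.0068, -0.0002, 0]
    - [0.0068, -0.0002, 0]
    - [0.0068, -0.0002, 0]
    - [0.0068, -0.0002, 0]
    - [0.003, 0, 0]
    - [0.002, 0, 0]
    - [0, 0, 0]
  twist:
    - [0, 0, -0.0524]
    - [0, 0, -0.0524]
    - [0, 0, -0.0524]
    - [0, 0, -0.0524]
    - [0, 0, -0.0524]
    - [0, 0, -0.0524]
    - [0, 0, -0.0524]
    - [0, 0, -0.0524]
    - [0, 0, -0.0524]
    - [0, 0, -0.0524]
    - [0, 0, -0.0524]
    - [0, 0, -0.0524]
    - [0, 0, -0.0524]
    - [0, 0, -0.0524]
    - [0, 0, -0.0484]
    - [0, 0, 0]
    - [0, 0, 0]
    - [0, 0, 0]

```text
clock: 8.2
position: [0.5602, -0.0952, 0.0233]
tool_rot: [-3.142, 0.0, 1.861]
force: [-0.5, -0.2, -0.2]
grip_width: 0.0003
finger_force: 0.0
```

```bash
python3 st.py
python3 - <<'E'
from h import *
for n in("top","side"):
    f=bot.grab_frame(n); print([(np.round(d["position"],3).tolist(),round(d["score"],2)) for d in bot.find_in(n,"ball_center")[:2]])
f=f["img"][:,:,::-1]; cv2.imwrite("pics/side3.png",cv2.resize(f[90:290,200:450],None,fx=3,fy=3))
E
```

```text
clk 8.2 pos [ 0.5602 -0.0952  0.0233] track [[0.1287 0.1356 0.0233]] yaw-track 1.567 F [-0.5 -0.2 -0.2] q [ 0.39  0.77 -0.47  1.87  0.56  0.64 -0.13] grip 0.0003431582551465968 0.0
[]
[([0.538, -0.048, 0.052], 0.8)]
```

View pics/side3.png

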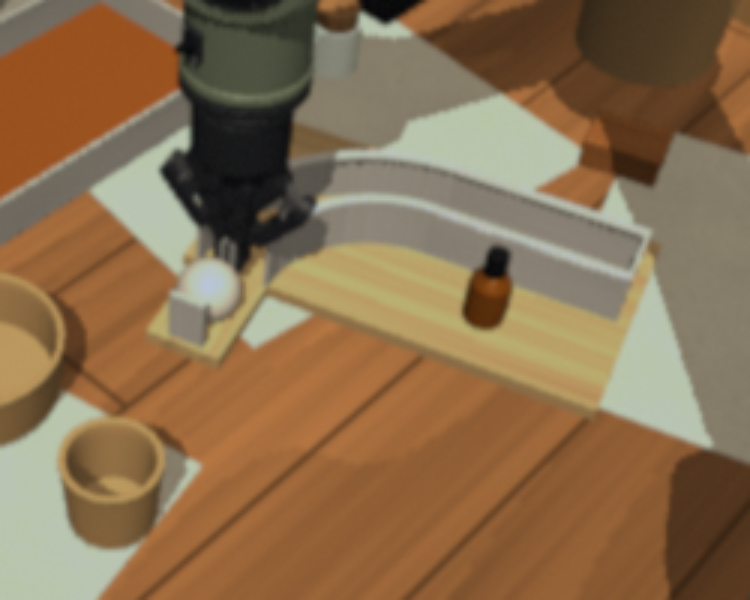

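The side crop shows the ball at (211,290), on the hole in front of the stop plate. I retract upward, open the fingers, and measure the ball once it has settled.

apply_moves:
  claw: [0, 0, 0, 0, 0.0854, 0.0854, 0.0854, 0.0854]
  xyz:
    - [-0.004, 0, 0]
    - [0, 0, -0.03]
    - [0, 0, -0.04]
    - [0, 0, -0.03]
    - [0, 0, 0]
    - [0, 0, 0]
    - [0, 0, 0]
    - [0, 0, 0]
  twist:
    - [0, 0, 0]
    - [0, 0, 0]
    - [0, 0, 0]
    - [0, 0, 0]
    - [0, 0, 0]
    - [0, 0, 0]
    - [0, 0, 0]
    - [0, 0, 0]

```text
clock: 9.2
position: [0.5608, -0.0991, 0.1223]
tool_rot: [-3.14, -0.001, 1.862]
force: [-0.7, -0.4, 0.0]
grip_width: 0.058
finger_force: 0.0
```

```bash
python3 st.py
cat > ball.py <<'E'
from h import *
# white blob = ball silhouette; centre ray at given z
import sys
z=float(sys.argv[1]); p=[.4763,-.2622,.2941]
for n in("side","top"):
    f=bot.grab_frame(n); d=bot.find_in(n,"ball_center")[:1]
    if not d: print(n,"none"); continue
    u,v=proj(np.array([d[0]["position"]]),f)[0]
    im=f["img"].astype(int); m=((im.min(2)>105)&(im.max(2)-im.min(2)<40)).astype(np.uint8)
    k,l,S,C=cv2.connectedComponentsWithStats(m); i=1+np.argmin(np.hypot(*(C[1:]-[u,v]).T)+1e3*(S[1:,4]<60))
    q=ray(*C[i],z,f); print(n,d[0]["score"],np.round(d[0]["position"],3),"net px",(u.round(),v.round()),"blob",C[i].round(1),S[i],"pos",q.round(4),"track",T([0,0,-p[2]],[q-[p[0],p[1],0]]).round(4))
E
python3 ball.py .033
```

```text
clk 9.2 pos [ 0.5608 -0.0991  0.1223] track [[0.1282 0.1316 0.1223]] yaw-track 1.568 F [-0.7 -0.4  0. ] q [ 0.47  0.63 -0.57  1.82  0.44  0.82 -0.03] grip 0.05800852235791456 0.0
side 0.75 [ 0.537 -0.05   0.054] net px (np.float64(271.0), np.float64(185.0)) blob [290.2 196.4] [280 189  24  17 207] pos [ 0.4939 -0.0712  0.033 ] track [[0.0722 0.1777 0.033 ]]
top 0.87 [ 0.545 -0.056  0.052] net px (np.float64(296.0), np.float64(187.0)) blob [295.4 187.6] [285 177  22  22 365] pos [ 0.5479 -0.0568  0.033 ] track [[0.1281 0.1759 0.033 ]]
```

The top view gives the ball at track (128, 176) mm, so it is settled in the hole. I align over it and descend.

apply_moves:
  claw: [0.0854, 0.0854, 0.0854, 0.0854, 0.0854, 0.0854, 0.0854, 0.0854, 0.0854, 0.0854]
  xyz:
    - [0.015, 0.001, 0]
    - [0.015, 0, 0]
    - [0.014, 0, 0]
    - [0, 0, 0]
    - [0, 0, 0.02]
    - [0, 0, 0.02]
    - [0, 0, 0.02]
    - [0, 0, 0.025]
    - [0, 0, 0.022]
    - [0, 0, 0]
  twist:
    - [0, 0, 0]
    - [0, 0, 0]
    - [0, 0, 0]
    - [0, 0, 0]
    - [0, 0, 0]
    - [0, 0, 0]
    - [0, 0, 0]
    - [0, 0, 0]
    - [0, 0, 0]
    - [0, 0, 0]

```text
clock: 10.4
position: [0.5482, -0.0564, 0.0142]
tool_rot: [-3.138, -0.001, 1.862]
force: [-0.3, -0.4, 0.5]
grip_width: 0.0851
finger_force: 0.0
```

```bash
python3 st.py
```

```text
clk 10.4 pos [ 0.5482 -0.0564  0.0142] track [[0.1285 0.1761 0.0142]] yaw-track 1.568 F [-0.3 -0.4  0.5] q [ 0.32  0.77 -0.46  1.91  0.58  0.6  -0.22] grip 0.08512161539806448 0.0
```

apply_moves:
  claw: [0.03, 0.03, 0.03, 0.03, 0.03, 0.03, 0.03, 0.03]
  xyz:
    - [0, 0, 0]
    - [0, 0, 0]
    - [0, 0, 0]
    - [0, 0, 0]
    - [0, 0, 0]
    - [0, 0, 0]
    - [0, 0, 0]
    - [0, 0, 0]
  twist:
    - [0, 0, 0]
    - [0, 0, 0]
    - [0, 0, 0]
    - [0, 0, 0]
    - [0, 0, 0]
    - [0, 0, 0]
    - [0, 0, 0]
    - [0, 0, 0]
  force: 50

```text
clock: 11.2
position: [0.5502, -0.0568, 0.0175]
tool_rot: [3.14, 0.001, 1.862]
force: [-2.7, -0.1, 7.1]
grip_width: 0.0497
finger_force: 50.5
```

apply_moves:
  claw: [0.03, 0.03, 0.03, 0.03]
  xyz:
    - [0, 0, -0.003]
    - [0, 0, -0.003]
    - [0, 0, -0.002]
    - [0, 0, 0]
  twist:
    - [0, 0, 0]
    - [0, 0, 0]
    - [0, 0, 0]
    - [0, 0, 0]

```text
clock: 11.6
position: [0.5499, -0.0567, 0.0248]
tool_rot: [3.141, 0.0, 1.862]
force: [-0.0, 0.7, -1.9]
grip_width: 0.0496
finger_force: 51.9
```

```bash
python3 st.py
python3 - <<'E'
from h import *
f=bot.grab_frame("side"); print(bot.find_in("side","ball_center")[:1])
f=f["img"][:,:,::-1]; cv2.imwrite("pics/side4.png",cv2.resize(f[120:220,215:340],None,fx=6,fy=6,interpolation=cv2.INTER_CUBIC))
E
```

```text
clk 11.6 pos [ 0.5499 -0.0567  0.0248] track [[0.13   0.1753 0.0248]] yaw-track 1.568 F [-0.   0.7 -1.9] q [ 0.33  0.75 -0.47  1.91  0.57  0.62 -0.21] grip 0.04962095208144982 51.928741335868835
[{'position': [0.5443, -0.0447, 0.0586], 'score': 0.63}]
```

View pics/side4.png

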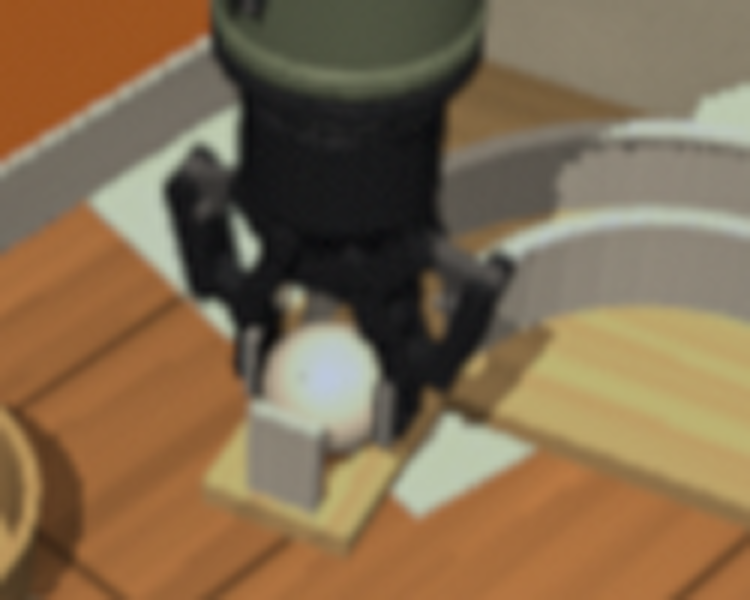

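The grip holds: the wrist carries −1.9 N, about the ball's weight, and the crop shows the ball between the pads at (325,375). Next I refine the pot centre from the first pictures with a silhouette fit.

Run:
```python
from h import *; from scipy.optimize import least_squares
a=np.linspace(0,2*np.pi,72)
for n,box in(("top",(165,105,262,196)),("side",(150,172,228,246))):
    f=bot.grab_frame(n); im=cv2.imread(f"pics/{n}0.png"); x0,y0,x1,y1=box
    h=cv2.cvtColor(im,cv2.COLOR_BGR2HSV); m=np.full(im.shape[:2],cv2.GC_BGD,np.uint8); m[y0:y1,x0:x1]=cv2.GC_PR_BGD
    cx,cy=(x0+x1)//2,(y0+y1)//2; cv2.ellipse(m,(cx,cy),((x1-x0)//2-12,(y1-y0)//2-10),0,0,360,cv2.GC_PR_FGD,-1)
    cv2.grabCut(im,m,None,np.zeros((1,65)),np.zeros((1,65)),6,cv2.GC_INIT_WITH_MASK); M=((m==1)|(m==3)).astype(np.uint8)
    k,l,S,C=cv2.connectedComponentsWithStats(M); i=1+np.argmax(S[1:,4]); M=(l==i).astype(np.uint8)
    def hull(c):
        P=np.r_[[[c[0]+.071*np.cos(t),c[1]+.071*np.sin(t),z] for z in(0,.055) for t in a]]; return cv2.convexHull(proj(P,f).astype(np.float32))
    def iou(c):
        b=np.zeros((384*4,512*4),np.uint8); cv2.fillConvexPoly(b,(hull(c)*4+2).astype(np.int32),1); b=cv2.resize(b*255,(512,384),interpolation=cv2.INTER_AREA)/255.
        return np.minimum(b,M).sum()/np.maximum(b,M).sum()
    from scipy.optimize import minimize
    r=minimize(lambda c:-iou(c),[.63,.117],method="Nelder-Mead",options=dict(initial_simplex=[[.63,.117],[.645,.117],[.63,.13]])); print(n,S[i],r.x.round(4),-r.fun)
```

```text
top [ 181  116   65   65 3283] [0.6285 0.1177] 0.859858382429068
side [ 159  180   62   60 2967] [0.6346 0.1133] 0.8886007927799225
```

apply_moves:
  claw: [0.03, 0.03, 0.03, 0.03, 0.03, 0.03]
  xyz:
    - [0, 0, -0.015]
    - [0, 0, -0.025]
    - [0, 0, -0.03]
    - [0, 0, -0.03]
    - [0, 0, -0.02]
    - [0, 0, 0]
  twist:
    - [0, 0, 0]
    - [0, 0, 0]
    - [0, 0, 0]
    - [0, 0, 0]
    - [0, 0, 0]
    - [0, 0, 0]

```text
clock: 12.4
position: [0.5509, -0.0567, 0.1477]
tool_rot: [3.138, 0.002, 1.862]
force: [-0.2, -0.3, -1.7]
grip_width: 0.0495
finger_force: 52.2
```

apply_moves:
  claw: [0.03, 0.03, 0.03, 0.03, 0.03, 0.03, 0.03, 0.03, 0.03, 0.03, 0.03, 0.03]
  xyz:
    - [0.008, 0.007, 0]
    - [0.016, 0.014, 0]
    - [0.016, 0.014, 0]
    - [0.016, 0.014, 0]
    - [0.016, 0.014, 0]
    - [0.016, 0.014, 0]
    - [0.016, 0.014, 0]
    - [0.016, 0.014, 0]
    - [0.015, 0.014, 0]
    - [0.008, 0.007, 0]
    - [0, 0, 0]
    - [0, 0, 0]
  twist:
    - [0, 0, 0]
    - [0, 0, 0]
    - [0, 0, 0]
    - [0, 0, 0]
    - [0, 0, 0]
    - [0, 0, 0]
    - [0, 0, 0]
    - [0, 0, 0]
    - [0, 0, 0]
    - [0, 0, 0]
    - [0, 0, 0]
    - [0, 0, 0]

```text
clock: 13.6
position: [0.6289, 0.116, 0.1437]
tool_rot: [-3.14, 0.0, 1.862]
force: [0.1, -0.2, -1.8]
grip_width: 0.0497
finger_force: 52.2
```

```bash
python3 st.py
python3 - <<'E'
from h import *
f=bot.grab_frame("side"); im=f["img"][:,:,::-1].copy()
a=np.linspace(0,6.28,40); s=bot.observe()["position"]
for c,r,z in(((.631,.116),.071,.055),((s[0],s[1]),.026,.033)): cv2.polylines(im,[proj(np.array([[c[0]+r*np.cos(t),c[1]+r*np.sin(t),z] for t in a]),f).round().astype(int)],True,(0,0,255))
cv2.imwrite("pics/side5.png",cv2.resize(im[90:265,100:330],None,fx=3,fy=3,interpolation=cv2.INTER_CUBIC))
E
```

```text
clk 13.6 pos [0.6289 0.116  0.1437] track [[0.2556 0.3177 0.1437]] yaw-track 1.568 F [ 0.1 -0.2 -1.8] q [ 0.09  0.7  -0.57  1.61  0.44  0.96 -0.34] grip 0.0497091240491564 52.24380612373352
```

View pics/side5.png

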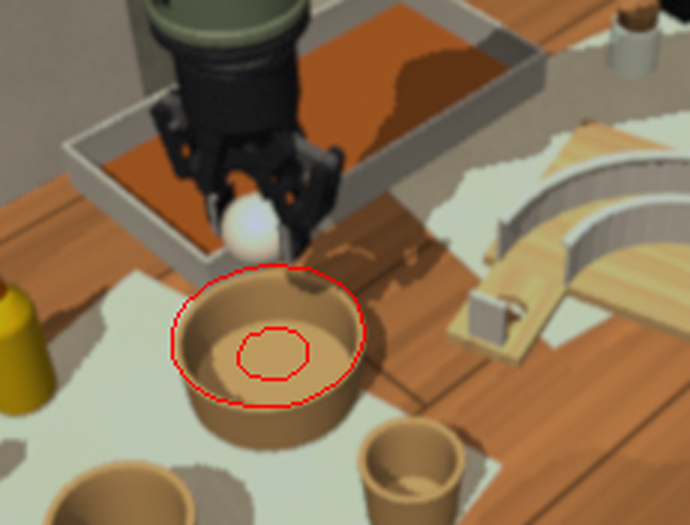

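The projected rim lies on the real rim in the crop, at about (270,335), with the ball above it. I lower the ball into the pot.

apply_moves:
  claw: [0.03, 0.03, 0.03, 0.03, 0.03, 0.03, 0.03, 0.03, 0.03]
  xyz:
    - [0.0, 0.001, 0.015]
    - [0, 0, 0.02]
    - [0, 0, 0.02]
    - [0, 0, 0.02]
    - [0, 0, 0.02]
    - [0, 0, 0.015]
    - [0, 0, 0.01]
    - [0, 0, 0.003]
    - [0, 0, 0]
  twist:
    - [0, 0, 0]
    - [0, 0, 0]
    - [0, 0, 0]
    - [0, 0, 0]
    - [0, 0, 0]
    - [0, 0, 0]
    - [0, 0, 0]
    - [0, 0, 0]
    - [0, 0, 0]

```text
clock: 14.55
position: [0.6303, 0.1167, 0.0212]
tool_rot: [-3.142, -0.0, 1.862]
force: [-0.8, -0.5, -1.4]
grip_width: 0.0496
finger_force: 52.2
```

apply_moves:
  claw: [0.03, 0.03, 0.03, 0.03]
  xyz:
    - [0, 0, 0.001]
    - [0, 0, 0.001]
    - [0, 0, 0.001]
    - [0, 0, 0]
  twist:
    - [0, 0, 0]
    - [0, 0, 0]
    - [0, 0, 0]
    - [0, 0, 0]

```text
clock: 14.95
position: [0.6304, 0.1167, 0.0184]
tool_rot: [3.141, 0.0, 1.862]
force: [-0.1, -0.1, -1.4]
grip_width: 0.0495
finger_force: 52.2
```

apply_moves:
  claw: [0.03, 0.03, 0.03, 0.03]
  xyz:
    - [0, 0, 0.0005]
    - [0, 0, 0.0005]
    - [0, 0, 0.0005]
    - [0, 0, 0]
  twist:
    - [0, 0, 0]
    - [0, 0, 0]
    - [0, 0, 0]
    - [0, 0, 0]

```text
clock: 15.35
position: [0.6305, 0.1169, 0.0177]
tool_rot: [3.141, 0.0, 1.862]
force: [-5.1, -1.1, 14.2]
grip_width: 0.0497
finger_force: 53.8
```

The wrist force shows contact with the floor. I ease off slightly, then open gently.

apply_moves:
  claw: [0.03, 0.054, 0.056, 0.058, 0.062, 0.066, 0.07, 0.072, 0.072, 0.072]
  xyz:
    - [0, 0, -0.0006]
    - [0, 0, 0]
    - [0, 0, 0]
    - [0, 0, 0]
    - [0, 0, 0]
    - [0, 0, 0]
    - [0, 0, 0]
    - [0, 0, 0]
    - [0, 0, 0]
    - [0, 0, 0]
  twist:
    - [0, 0, 0]
    - [0, 0, 0]
    - [0, 0, 0]
    - [0, 0, 0]
    - [0, 0, 0]
    - [0, 0, 0]
    - [0, 0, 0]
    - [0, 0, 0]
    - [0, 0, 0]
    - [0, 0, 0]

```text
clock: 16.35
position: [0.6303, 0.1168, 0.0174]
tool_rot: [3.142, -0.0, 1.862]
force: [0.2, -0.3, -0.4]
grip_width: 0.0719
finger_force: 0.0
```

apply_moves:
  claw: [0.072, 0.072, 0.072, 0.072, 0.072, 0.072, 0.072, 0.072]
  xyz:
    - [0, 0, -0.01]
    - [0, 0, -0.02]
    - [0, 0, -0.03]
    - [0, 0, -0.04]
    - [0, 0, -0.04]
    - [0, 0, -0.03]
    - [0, 0, 0]
    - [0, 0, 0]
  twist:
    - [0, 0, 0]
    - [0, 0, 0]
    - [0, 0, 0]
    - [0, 0, 0]
    - [0, 0, 0]
    - [0, 0, 0]
    - [0, 0, 0]
    - [0, 0, 0]

```text
clock: 17.15
position: [0.6305, 0.1167, 0.1884]
tool_rot: [3.14, 0.0, 1.862]
force: [0.2, -0.3, -1.0]
grip_width: 0.0719
finger_force: 0.0
```

```bash
python3 st.py; python3 ball.py .033
python3 - <<'E'
from h import *
im=bot.grab_frame("side")["img"][:,:,::-1]
cv2.imwrite("pics/side6.png",cv2.resize(im[90:265,100:330],None,fx=3,fy=3,interpolation=cv2.INTER_CUBIC))
E
```

```text
clk 17.15 pos [0.6305 0.1167 0.1884] track [[0.2574 0.3179 0.1884]] yaw-track 1.568 F [ 0.2 -0.3 -1. ] q [ 0.11  0.65 -0.59  1.58  0.41  1.04 -0.31] grip 0.07191127955591581 0.0
side 0.79 [0.621 0.126 0.052] net px (np.float64(189.0), np.float64(206.0)) blob [190.1 206.1] [180 196  21  21 352] pos [0.6332 0.1138 0.033 ] track [[0.2592 0.3144 0.033 ]]
top none
```

View pics/side6.png

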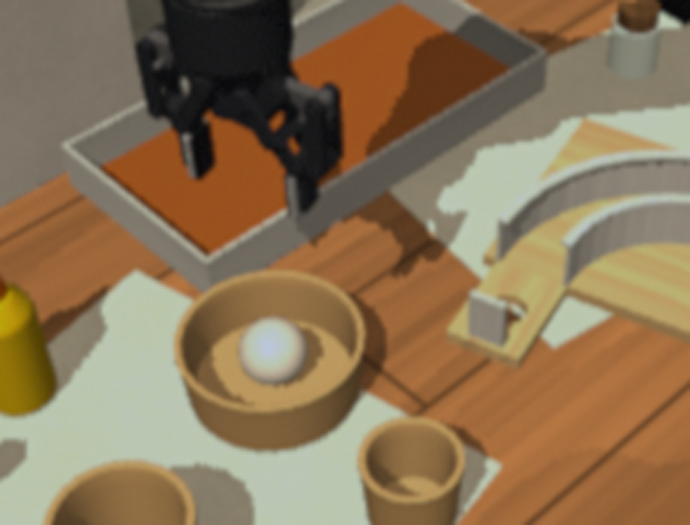

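The crop shows the ball in the middle of the upright wide pot at (272,350), with the gripper clear above. I wait briefly to confirm it is at rest, then hand in.

apply_moves:
  claw: [0.072, 0.072, 0.072, 0.072, 0.072, 0.072, 0.072, 0.072, 0.072, 0.072]
  xyz:
    - [0, 0, 0]
    - [0, 0, 0]
    - [0, 0, 0]
    - [0, 0, 0]
    - [0, 0, 0]
    - [0, 0, 0]
    - [0, 0, 0]
    - [0, 0, 0]
    - [0, 0, 0]
    - [0, 0, 0]
  twist:
    - [0, 0, 0]
    - [0, 0, 0]
    - [0, 0, 0]
    - [0, 0, 0]
    - [0, 0, 0]
    - [0, 0, 0]
    - [0, 0, 0]
    - [0, 0, 0]
    - [0, 0, 0]
    - [0, 0, 0]

```text
clock: 18.4
position: [0.6303, 0.1168, 0.1874]
tool_rot: [3.142, -0.0, 1.862]
force: [0.1, -0.0, 1.3]
grip_width: 0.0719
finger_force: 0.0
```

```bash
python3 ball.py .033 | tee o.txt; grep -q "blob \[19[01]" o.txt && python3 -c "
from workcell import bot; print(bot.job_done())"
```

```text
side 0.9 [0.619 0.127 0.053] net px (np.float64(189.0), np.float64(207.0)) blob [190.1 206.1] [180 196  21  21 352] pos [0.6333 0.1138 0.033 ] track [[0.2593 0.3143 0.033 ]]
top 0.19 [ 0.629 -0.283  0.015] net px (np.float64(400.0), np.float64(154.0)) blob [445.1 163.7] [ 363   87  132  156 8235] pos [ 0.6052 -0.3687  0.033 ] track [[ 0.0925 -0.1393  0.033 ]]
the job is handed in; nothing more can be done
None
```

The ball was pushed along the track and round the bend into the exit hole, then lifted out and set down in the widest, lowest pot; it was at rest there, with the pot upright, when I handed the job in at about 18.5 s of the 64 s allowed.

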